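# Flip the spice box open and push the dish up to it

### The arm

A 6-joint arm with a two-finger parallel gripper is mounted at the origin on the work surface. World frame = base frame: x ahead of the robot, y to its left, z up, the work surface at z = 0. Lengths are in mm, angles in rad, forces in N, time in s.
With the tool pointing down it reaches from about 350 to 975 mm from the base axis. Payload 7.1 kg.
Tool frame: the origin (TCP) lies on the front face of the gripper's body, between the roots of the fingers; the fingertips stand 80 mm ahead of it and the grasp point (between the pads) lies 61 mm ahead of it (env.tips_ahead is the distance from the TCP to the fingertips, in mm); z points along the fingers, y is the line along which they close (so a half turn about z gives the same grasp; the last joint's range is limited). The gripper opens to 88 mm and grips with 3 to 60 N. Pads are 20 mm wide; open, the fingers measure 115 mm over their backs; the gripper's body (75 mm by 178 mm) begins 61 mm behind the grasp point.
Start: joints at [-1.159, 0.423, 1.63, -0, 1.089, -0.019], TCP at [261.014, -567.871, 302.675] pointing down, gripper open.
Joint ranges: [-3, 3], [-0.9, 2.11], [0.09, 2.58], [-1.31, 4.45], [0.11, 2.69], [-2.54, 2.54]. Speed limits (rad/s): [2.39, 2.39, 3.01, 3.14, 3.14, 3.14].

### API

Orientations are given as a unit quaternion [x, y, z, w].
In Python, from station import env, set_gripper, viewer, workorder gives the robot as it stands. Calls block until the motion is done:
- env.reach(position, orientation): joint-space move of the TCP to a pose.
- env.move_l(position, rot=None, rate=150, f_stop=None): straight line of the TCP; rot=None keeps the orientation; rate is the mean speed in mm/s. With f_stop (N) it stops when the force on the tool has changed by that much, and returns True; else False.
- env.move_joints(angles): joint-space move.
- set_gripper(opening): finger opening in mm; the grip force is fixed at half the most; returns when the fingers have stopped.
- env.hold(seconds).
- env.ik(position, orientation): joint angles nearest the present ones, or None.
- env.read_state(): the state.
- viewer.camera(name): name is "scene" or "top"; returns the picture (480x640x3 uint8, blue, green, red); there is no depth.
- viewer.camera_params(name): a dict with "fx", "fy", "cx", "cy" (pixels), "pose" (4x4, takes a point from camera to world coordinates). Camera axes: x right, y up, looking along -z (the intrinsics and any distortion apply to the point x, -y, -z); pixel columns grow to the right and rows downward; lengths in mm; the calibration is good to about 2 mm. A picture is of the moment at which its call begins. camera_params takes no time and is no camera call.
A pose or a line that the arm cannot do raises env.IKError and nothing moves.
- workorder.sign_off(): hands the job in; it is judged then, once.
The state is a dict: "time_s": time; "qpos": joint angles; "dq": joint speeds; "tau": joint torques, N m; "tool_pos": TCP position; "orientation": TCP orientation; "force": force on the tool from outside, world axes, zero at the start; "wrist_torque": the same for the moment, N m; "width": finger opening in mm; "grip_force": force on a finger pad.
Only numpy, scipy, OpenCV 4.12 (cv2) and the standard library are available. Lean on these libraries where they do the work, as an engineer would, in place of code of your own. Each camera call takes 0.05 s, during which the arm holds its last target. There are 200 camera calls.

### The job

Without gripping or lifting anything, use a fingertip to flip the lid of the larger grey box up and right over, so that it stays open by itself, leaning back. Then push the green dish along the counter, keeping it flat on the counter, until it stands close up against the middle of that box's front (the side away from the hinge, facing the robot). Leave the smaller box shut and everything else where it is.

Things in the scene. Friction and masses are not known exactly. Their poses are not given: they have to be found in the camera images.
- large_box: Larger of two grey plastic flip-top boxes, fixed to the counter, 110 (x) by 160 (y) by 70 mm high without its lid, walls 4 mm, open on top under the lid. Origin: centre of its underside. Its own -x side is the front (turned towards the robot, give or take 17 degrees of yaw), its +x side carries the hinge. The two boxes may have swapped places.
- large_lid (a joint): Hinge of the larger box's lid: 0 = shut, grows as the lid opens, stop at 1.9 rad (leaning back 19 degrees past upright). The axis lies along the box's y on the top edge of its +x wall, 70 mm above the counter. No spring and almost no friction: the lid (6 mm thick, 60 to 150 g) falls shut if left below about 1.55 rad and falls back onto its stop beyond. Free to lift, no catch.
- large_lid_lip (a point): Middle of the lower front edge of the lip of the larger box's lid, moves with the lid. The lip is 80 mm wide, 6 mm thick, and juts 18 mm out from the box's front wall level with the lid, its underside free, 70 mm above the counter when shut. This edge is 128 mm from the hinge axis.
- small_box: Smaller grey plastic flip-top box, same shape, fixed, 85 (x) by 110 (y) by 55 mm high without its lid, front to its own -x. To be left shut. Origin: centre of its underside.
- small_lid (a joint): Hinge of the smaller box's lid, 0 = shut, grows as it opens. Its lip juts 18 mm out in front, 55 mm above the counter.
- dish: Loose round green ceramic dish with near-upright walls, outer rim radius 45 mm, 34 mm high, wall 4 mm, open on top and empty, its floor about 5 mm thick, 170 to 350 g. Origin: centre of its underside.
- roller: Loose dark stone roller, 150 mm long, 42 mm thick, lying on the grey stone slab (200 by 140 by 30 mm) at the robot's left. Bystander.
- ladle: Loose steel ladle, 300 mm long, lying at the robot's right, up to 40 mm high. Bystander.
- spatula: Loose wooden spatula lying at the left. Bystander.
- jar: Loose small jar, 48 mm across, 75 mm high, standing between the two boxes. Bystander.
- tumbler: Loose steel tumbler, 68 mm across, 85 mm high, standing at the far right. Bystander.
There are look-alikes about, which are no part of the job. What is shaped like the dish but blue, orange or yellow is not meant.

How it is judged:
By the outcome, as a careful person would: the job done as asked, in the order asked, and still so for the second after the job is handed in, with the robot touching nothing.
It also fails if it takes over 67 s, if anything falls off the work surface, if the arm or the gripper's body presses on something with over 40 N, if the wrist force passes 120 N, or if a joint passes its speed limit or range.

## Working session

There is one attempt and no reset: what is moved stays moved. The work goes in short steps, each a Python script; the robot and the scene stay as the last script left them, time stands still between calls to the robot, and variables do not carry over. Pictures are saved under pics/ and viewed, at most 10 in all, crops included, and the job is handed in when it is done.

```bash
ls; mkdir -p pics
python3 - <<'E'
from station import env, viewer
import cv2
for n in("scene","top"):
    cv2.imwrite(f"pics/{n}0.png",viewer.camera(n)); p=viewer.camera_params(n); print(n,p)
print(env.tips_ahead, env.read_state())
E
```

```text
pics
scene {'fx': 509.52750771937974, 'fy': 509.52750771937974, 'cx': 318.1154762948301, 'cy': 238.25041874269763, 'pose': array([[-8.00159472e-01, -4.15147805e-01,  4.32893889e-01,
         1.11995538e+03],
       [ 5.99757760e-01, -5.46645276e-01,  5.84353978e-01,
         8.60403699e+02],
       [-5.95387209e-03,  7.27207840e-01,  6.86391513e-01,
         1.07332638e+03],
       [ 0.00000000e+00,  0.00000000e+00,  0.00000000e+00,
         1.00000000e+00]])}
top {'fx': 490.2990038619062, 'fy': 490.2990038619062, 'cx': 320.6143509760529, 'cy': 238.23201102829563, 'pose': array([[-5.39852437e-03,  9.86292353e-01, -1.64918920e-01,
         3.44309801e+02],
       [-9.99899380e-01, -3.16065289e-03,  1.38289373e-02,
         2.12271034e+01],
       [ 1.31181236e-02,  1.64976981e-01,  9.86210176e-01,
         1.11339723e+03],
       [ 0.00000000e+00,  0.00000000e+00,  0.00000000e+00,
         1.00000000e+00]])}
80.0 {'time_s': 0.1, 'qpos': array([-1.15901431e+00,  4.23771328e-01,  1.63058336e+00,  8.26856084e-06,
        1.08861452e+00, -1.89823983e-02]), 'dq': array([-0.00027507, -0.0030515 , -0.0028558 , -0.00105704,  0.00149236,
        0.00050499]), 'tau': array([-3.69684903e-04, -5.45616388e+01, -2.74324518e+01,  6.45411713e-02,
        1.87416474e-02, -1.66822588e-05]), 'tool_pos': array([ 260.85989205, -567.53689906,  301.98691837]), 'orientation': array([ 9.76894959e-01,  2.13718894e-01, -1.30718870e-04, -6.75759494e-04]), 'force': array([ 0.41217742,  0.22053626, -0.50510011]), 'wrist_torque': array([-0.06267831,  0.01480186, -0.01439532]), 'grip_force': 0.0, 'width': 87.82644099836337}
```

View pics/scene0.png

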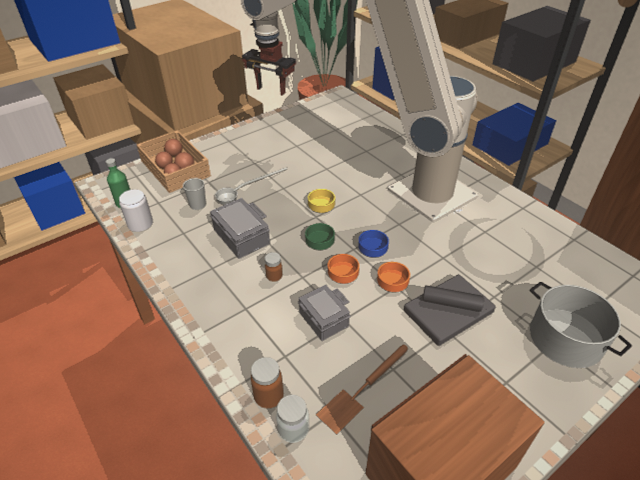

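View pics/top0.png

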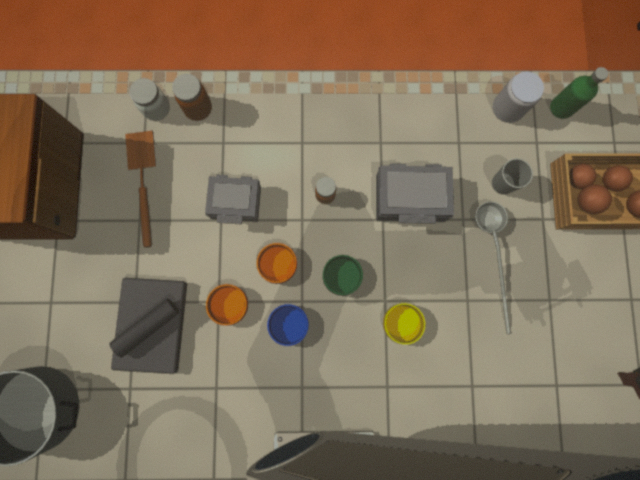

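The scene view shows the large box at about (240,226) with the jar at (273,265), and the small box at (324,310). In the top view the large box is at (415,193) with its lip at (417,216), and the small box is at (233,198).

Dish candidates (top view): green (342,274), orange (277,263) and (228,305), blue (288,324), yellow (405,323). I choose the green one. Box candidates: (415,193) and (233,198). I choose the larger, right-hand one. Next is a close crop to check.

```bash
cat > h.py <<'E'
import numpy as np, cv2
from station import env, viewer, set_gripper, workorder
def ray(n,uv):
    p=viewer.camera_params(n); T=p["pose"]
    d=T[:3,:3]@np.array([(uv[0]-p["cx"])/p["fx"],-(uv[1]-p["cy"])/p["fy"],-1.])
    return T[:3,3],d/np.linalg.norm(d)
def plane(n,uv,z):
    o,d=ray(n,uv); return o+d*(z-o[2])/d[2]
def tri(a,b):
    (o,d),(q,e)=ray("top",a),ray("scene",b)
    s=np.linalg.lstsq(np.c_[d,-e],q-o,rcond=None)[0]
    P,Q=o+d*s[0],q+e*s[1]; return (P+Q)/2,np.linalg.norm(P-Q)
def green(im,box):
    h=cv2.cvtColor(im,cv2.COLOR_BGR2HSV); m=cv2.inRange(h,(50,70,20),(90,255,200))
    k=np.zeros_like(m); x0,y0,x1,y1=box; k[y0:y1,x0:x1]=m[y0:y1,x0:x1]
    c=max(cv2.findContours(k,cv2.RETR_EXTERNAL,cv2.CHAIN_APPROX_NONE)[0],key=cv2.contourArea)
    return c[:,0]
E
python3 - <<'E'
from h import *
t=cv2.imread("pics/top0.png"); s=cv2.imread("pics/scene0.png")
a=cv2.resize(t[155:305,310:460],None,fx=2.66,fy=2.66,interpolation=cv2.INTER_CUBIC)
b=cv2.resize(s[185:285,200:300],(a.shape[1],a.shape[0]),interpolation=cv2.INTER_CUBIC)
cv2.imwrite("pics/crop1.png",np.hstack([a,b])); print(a.shape)
for n,im,bx in(("top",t,(310,245,375,305)),("scene",s,(295,215,345,260))):
    c=green(im,bx); print(n,c.min(0),c.max(0),cv2.minEnclosingCircle(c))
    # rim circle/outline: hull on plane z=34
    P=np.array([plane(n,p,34.)[:2] for p in c],np.float32); print(cv2.minEnclosingCircle(P))
E
```

```text
(399, 399, 3)
top [323 255] [362 294] ((342.399169921875, 274.7962951660156), 19.86101531982422)
((443.11944580078125, -41.50786590576172), 43.9630012512207)
scene [306 224] [333 248] ((319.1934814453125, 236.04270935058594), 14.124412536621094)
((454.59576416015625, -31.109973907470703), 54.922122955322266)
```

View pics/crop1.png

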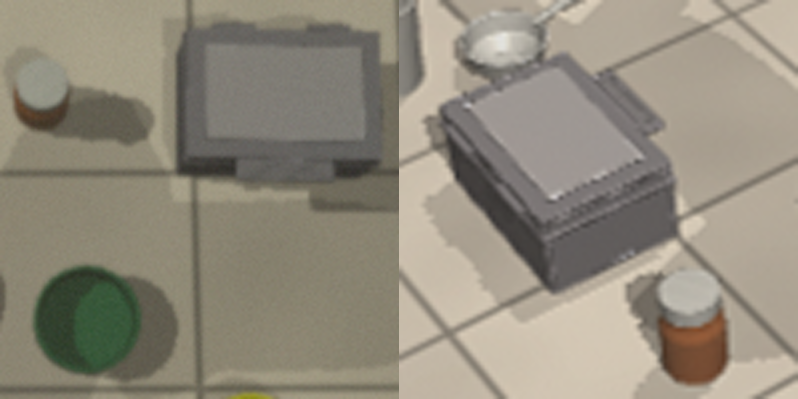

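The crop confirms both choices: the green dish is at crop (87,320), and the large box's lip runs over crop (237–333,158–180) in the top view, with its outer edge at (610,70)–(663,128) in the scene view. I'll triangulate the lid and lip corners.

Run:
```python
from h import *
T=lambda x,y:(310+x/2.66,155+y/2.66); S=lambda x,y:(200+(x-399)/3.99,185+y/3.99)
for n,a,b in (("BL",(185,27),(548,220)),("FL",(182,160),(672,165)),("FR",(380,162),(568,55)),("BR",(380,32),(440,105)),
  ("lipL",(237,179),(663,130)),("lipR",(333,181),(612,72)),("pFL",(206,139),(645,158)),("pBR",(365,43),(468,102)),("pBL",(206,43),(553,198)),("pFR",(366,138),(557,68)),("jar",(42,82),(688,290))):
    P,e=tri(T(*a),S(*b)); print(n,P.round(1),round(e,1),plane("top",T(*a),76).round(1)[:2],plane("scene",S(*b),76).round(1)[:2])
# dish rim: rim extreme rows
t=cv2.imread("pics/top0.png"); s=cv2.imread("pics/scene0.png")
print(tri((342.4,274.8-0.),(319.9,233.5)))
for u in((335,200),(490,217),(490,205)): print(plane("top",u,20).round(0))
```

```text
BL [ 679.4 -123.    75.8] 3.2 [ 680.7 -124.1] [ 678.6 -121.4]
FL [ 571.4 -121.4   69.5] 4.9 [ 568.1 -118.8] [ 576.4 -117.2]
FR [ 567.5 -282.6   68.8] 0.1 [ 566.  -280.5] [ 571.4 -274.3]
BR [ 677.6 -287.4   70.9] 0.6 [ 676.2 -286.1] [ 679.7 -281.1]
lipL [ 554.4 -165.2   65.2] 0.1 [ 552.2 -163.2] [ 560.5 -154.2]
lipR [ 551.5 -242.9   69.6] 0.3 [ 550.3 -241.4] [ 555.  -235.7]
pFL [ 586.3 -139.3   72.5] 0.3 [ 585.5 -138.9] [ 588.  -135.7]
pBR [ 663.7 -270.4   79.2] 5.0 [ 666.7 -273.1] [ 661.  -271.4]
pBL [ 665.3 -139.9   76.8] 3.2 [ 666.9 -141.1] [ 664.1 -139.2]
pFR [ 585.7 -269.8   73.5] 2.6 [ 586.1 -270.1] [ 586.4 -265.7]
jar [635.2  -5.6  72. ] 0.6 [633.8  -5.3] [637.3  -2.3]
(array([443.776206  , -42.2207575 ,  28.40997706]), np.float64(1.0746129789574963))
[616. -28.  20.]
[ 575. -382.   20.]
[ 603. -384.   20.]
```

```bash
cat >> h.py <<'E'
from scipy.spatial.transform import Rotation as R
def tilt(a):  # fingers point ahead, a deg below horizontal; tool x up
    a=np.radians(a); s,c=np.sin(a),np.cos(a)
    return R.from_matrix(np.array([[s,0,c],[0,-1,0],[c,0,-s]])).as_quat()
def tcp(C,a): # TCP for upper tip corner at C
    M=R.from_quat(tilt(a)).as_matrix(); return np.array(C)-80*M[:,2]-10*M[:,0]
Y=-203.5; H=np.array([680,Y,70.])
def arc(th,r=118,dz=0): return H+np.array([-r*np.cos(th),0,r*np.sin(th)+dz])
E
python3 - <<'E'
from h import *
for a in (25,35,45,55):
    print(a,[ (q.round(2) if (q:=env.ik(tcp(C,a),tilt(a))) is not None else None) for C in ([520,Y,52],[562,Y,56],arc(.6),arc(1.2),arc(1.8))])
print(plane("top",(405,323),30))
E
```

```text
25 [array([-0.75,  0.94,  2.34,  2.43,  1.24, -1.67]), array([-0.67,  0.91,  2.28,  2.49,  1.17, -1.6 ]), array([-0.63,  0.68,  2.29,  2.45,  1.  , -1.45]), array([-0.55,  0.58,  2.2 ,  2.45,  0.84, -1.32]), array([-0.47,  0.61,  2.07,  2.48,  0.74, -1.26])]
35 [array([-0.7 ,  0.79,  2.33,  2.44,  0.95, -1.56]), array([-0.62,  0.77,  2.27,  2.47,  0.88, -1.49]), array([-0.59,  0.56,  2.25,  2.36,  0.7 , -1.29]), array([-0.52,  0.48,  2.15,  2.27,  0.56, -1.1 ]), array([-0.45,  0.53,  2.02,  2.25,  0.48, -1.01])]
45 [array([-0.64,  0.67,  2.3 ,  2.37,  0.65, -1.4 ]), array([-0.57,  0.66,  2.23,  2.37,  0.59, -1.32]), array([-0.55,  0.47,  2.19,  2.09,  0.44, -0.97]), array([-0.49,  0.42,  2.08,  1.8 ,  0.35, -0.6 ]), array([-0.42,  0.48,  1.94,  1.63,  0.3 , -0.37])]
55 [array([-0.58,  0.58,  2.23,  2.12,  0.38, -1.07]), array([-0.52,  0.59,  2.16,  2.03,  0.33, -0.92]), array([-0.5 ,  0.42,  2.11,  1.36,  0.29, -0.2 ]), array([-0.45,  0.39,  1.99,  0.91,  0.32,  0.31]), array([-0.39,  0.46,  1.84,  0.72,  0.34,  0.55])]
[ 337.32163932 -177.13385994   30.        ]
```

Run:
```python
from h import *
a=42; q=tilt(a)
set_gripper(0)
env.reach(tcp([480,Y,200],a),q)
env.move_l(tcp([525,Y,54],a),rate=120)
print(env.move_l(tcp([561,Y,54],a),rate=50,f_stop=6))
print(env.read_state()["tool_pos"]-tcp([561,Y,54],a), env.read_state()["force"],env.read_state()["width"],env.read_state()["time_s"])
t=viewer.camera("top");s=viewer.camera("scene")
a=cv2.resize(t[130:330,310:460],(450,600)); b=cv2.resize(s[165:265,190:290][:, :58*1],(348,600))
cv2.imwrite("pics/ins.png",np.hstack([a,cv2.resize(s[150:300,190:277],(348,600))]))
```

```text
False
[-0.24678945  0.22662221 -0.1340572 ] [ 0.07763924  0.71276893 -0.33926378] 0.6999314148771264 5.35
```

View pics/ins.png

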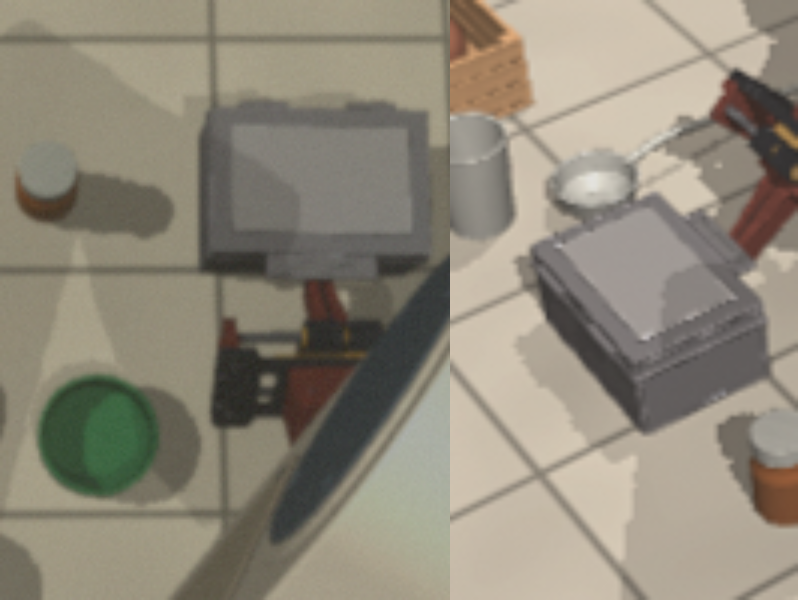

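The crop shows the closed fingers tucked under the middle of the lip at (320,285), with the dish and jar untouched. Now I'll flip the lid along an arc about the hinge.

Run:
```python
from h import *
a=42
env.move_l(tcp([561,Y,70],a),rate=60)
for i,th in enumerate(np.arange(.15,1.76,.16)):
    env.move_l(tcp(arc(th,119-5*th),a),rate=90); f=env.read_state()["force"]; print(round(th,2),f.round(1))
C=arc(1.75,110)
env.hold(.3)
env.move_l(tcp([C[0]-90,Y,C[2]+10],a),rate=120)
env.move_l(tcp([520,Y,240],a),rate=200)
print(env.read_state()["time_s"])
t=viewer.camera("top");s=viewer.camera("scene")
cv2.imwrite("pics/t2.png",t);cv2.imwrite("pics/s2.png",s)
cv2.imwrite("pics/lid.png",np.hstack([cv2.resize(t[130:330,310:460],(450,600)),cv2.resize(s[150:300,190:277],(348,600))]))
c=green(t,(310,245,375,305)); print(cv2.minEnclosingCircle(np.array([plane("top",p,34.)[:2] for p in c],np.float32)))
```

```text
0.15 [-0.2 -1.   0.1]
0.31 [-0.4 -1.1 -0.3]
0.47 [-0.7 -1.1 -0.6]
0.63 [ 0.2  0.  -0.8]
0.79 [-1.2 -0.1  0.1]
0.95 [-1.4  0.2 -0.4]
1.11 [-0.6  0.5 -0.7]
1.27 [-1.   1.1 -0.4]
1.43 [ 0.3  0.4 -0.6]
1.59 [ 0.2 -1.2 -0.2]
1.75 [ 0.3 -0.2  0.1]
11.625
((443.385498046875, -41.59124755859375), 43.75044631958008)
```

View pics/lid.png

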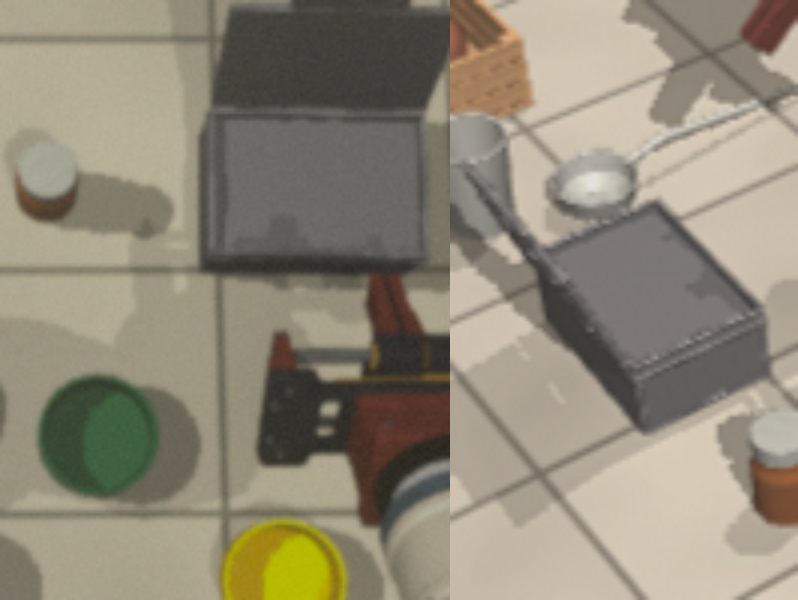

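The lid leans back open at crop (330,60) and the box interior is clear; the dish has not moved. Next I put the closed fingertip inside the dish, which is a stable push against the leading inner wall, and push along -y.

Run:
```python
from h import *
for u in((210,262),(425,264),(318,263)): print("front rim",plane("top",(310+u[0]/3,130+u[1]/3),70).round(1))
q=tilt(90); X=444
env.reach([X,-42,220],q)
print(env.move_l([X,-42,96],rate=120,f_stop=6))
print(env.move_l([X,-42-26.3-161.5,96],rate=60,f_stop=12), env.read_state()["force"])
env.move_l([X,Y,96],rate=60)
env.move_l([X,Y,150],rate=150)
env.move_l([X-100,Y+40,300],rate=250)
t=viewer.camera("top");s=viewer.camera("scene"); print(env.read_state()["time_s"])
cv2.imwrite("pics/t3.png",t);cv2.imwrite("pics/s3.png",s)
cv2.imwrite("pics/d.png",np.hstack([cv2.resize(t[130:330,310:460],(450,600)),cv2.resize(s[150:300,240:327],(348,600))]))
```

```text
front rim [ 564.5 -122.9   70. ]
front rim [ 562.6 -279.4   70. ]
front rim [ 563.6 -201.5   70. ]
False
False [-0.21660877  1.11127945 -0.52492083]
20.0417
```

View pics/d.png

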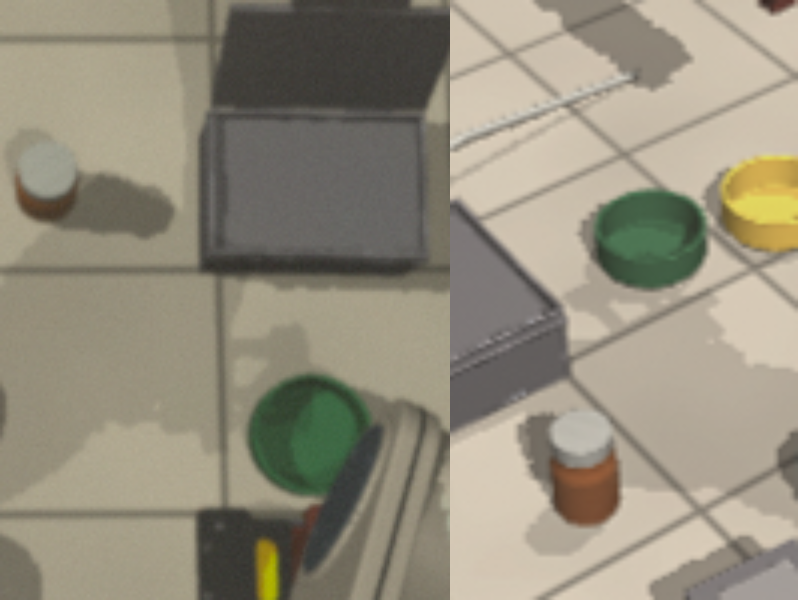

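The dish is now at top pixel about (413.7,275), in front of the box's middle and clear of everything; the yellow dish is undisturbed. Next I push +x until it touches the box.

Run:
```python
from h import *
print("dish",plane("top",(413.7,275),34).round(1)); q=tilt(90)
env.reach([444,Y,180],q)
print(env.move_l([444,Y,96],rate=120,f_stop=6))
env.move_l([530,Y,96],rate=50)
r=env.move_l([572,Y,96],rate=20,f_stop=7); st=env.read_state(); print(r,st["tool_pos"].round(1),st["force"].round(1))
p=st["tool_pos"]
env.move_l([p[0]-25,Y,96],rate=60)
env.move_l([p[0]-25,Y,200],rate=150)
env.reach([380,-420,320],q)
t=viewer.camera("top");s=viewer.camera("scene"); print(env.read_state()["time_s"])
c=green(t,(370,200,460,290)); print(cv2.minEnclosingCircle(np.array([plane("top",p,34.)[:2] for p in c],np.float32)))
cv2.imwrite("pics/t4.png",t)
cv2.imwrite("pics/f.png",np.hstack([cv2.resize(t[130:330,310:460],(450,600)),cv2.resize(s[130:280,220:307],(348,600))]))
```

```text
dish [ 441.8 -199.2   34. ]
False
True [ 552.3 -203.3   95.5] [ 0.7 -0.2  0.9]
27.2417
((524.742431640625, -201.32754516601562), 46.13286209106445)
```

View pics/f.png

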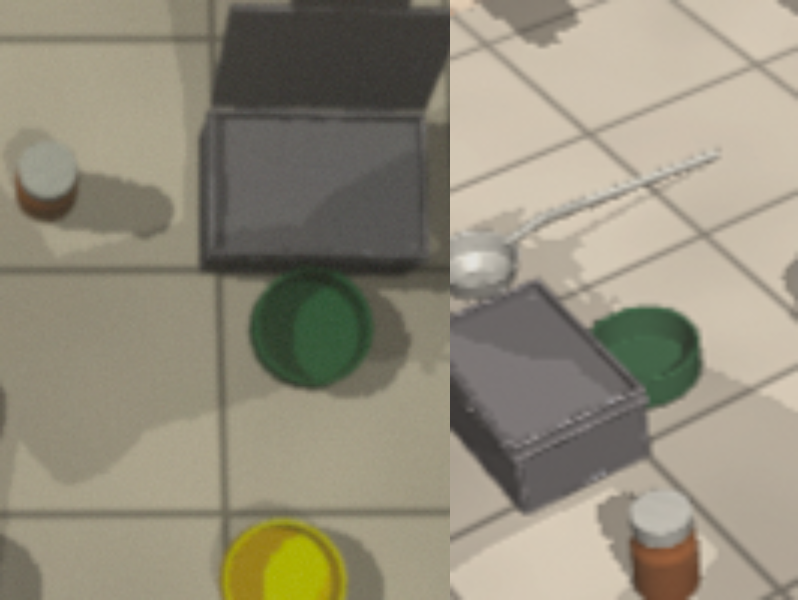

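View pics/t4.png

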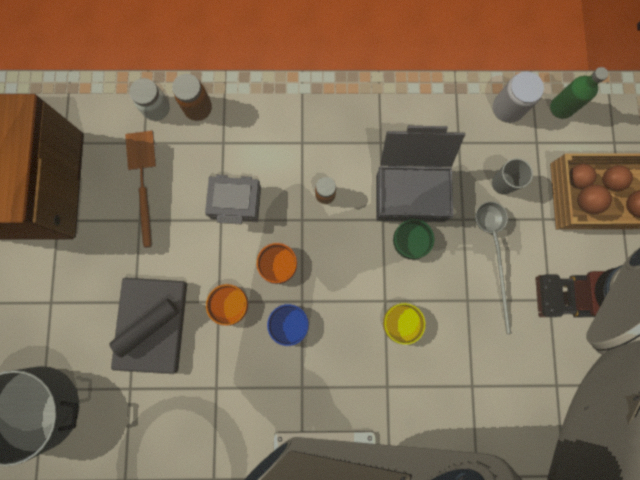

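The dish at (413,240) touches the middle of the box front, within about 2 mm. The lid is open, the small box is shut, everything else is where it was and the robot is clear.

```bash
python3 -c "
from station import workorder; print(workorder.sign_off())"
```

```text
the job is handed in; nothing more can be done
None
```

The job is handed in at about 27 s of the 67 s allowed: the large box's lid is flipped open and leaning back, and the green dish stands against the middle of its front; the small box is still shut and nothing else moved.

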